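# Hook the parts basket out of the deep rinse tank

### The job

Take the picker hook from its fork stand and use it to lift the square wire basket by its handle out of the deep rinse tank it stands in (not the round basket in the other tank). Stand the square basket upright in the white drying tray without dropping it, and hang the hook back in its stand. Never touch the square basket with the gripper itself.

Things in the scene. Friction and masses are not known exactly. Their poses are not given: they have to be found in the camera images.
- hook: Loose picker hook, 120 g, upright in the stand. Origin: centre of the underside of its collar (disc 44 across, z 0 to 6); z up. Wooden grip above: 36 along x, 18 thick along y, z 6 to 72. Steel rod 6 thick from z 0 down to -105, where a foot 6 thick runs 24 along +x (centre line z -105), its tip turned up 10 (top at z -92): 18 clear between rod and tip. All mm.
- basket: Loose square basket, 60 (x) by 56 (y), rim 18 high, contents to 23; 100-200 g. Origin: centre of underside, z up. Rigid wire handle 5 thick in plane x=0: uprights y=+-26 to z 50, rising to a peak at y=0 (centre line z 60). Stands central (+-6) in a fixed clear tank, 120 by 80 inside along its x, y (+-5 deg), walls 3, floor 5 and rim 125 above the table. A like tank holds the round one. All mm.
- tray: White drying tray, fixed, 200 mm (x) by 160 mm (y), rim 12 mm high and 4 mm thick, floor 4 mm above the table. Origin: centre of its underside.
- stand: Fixed fork stand. Two level prongs along x, 12 wide, tops 135 above the table, with a 24 slot between them (y -12 to 12), open at x -35, ending at a post at x 55. The hook's collar rests on them, its rod in the slot, foot towards the post (+x); with its foot along the slot the hook also passes straight up and down through it. Origin: at table height under the hanging place. All mm.
Not all that is in view belongs to the job. What is shaped like the basket but orange, pink or turquoise is not meant.

How it is judged:
On the way:
1. the square basket hangs on the hook, clear above the tank's rim (height (world z) of basket above 0.127 m and contact force between hook and basket above 0.3 N), for 0.2 s.
At the end, for the whole second after the job is handed in: The square basket stands flat (within 7 degrees) and at rest on the tray's floor, its middle within 70 mm (x) and 50 mm (y) of the tray's; the hook hangs at rest by its collar on the stand's prongs with its rod in the slot, within 30 mm of the hanging place along the slot, upright within 10 degrees (x of basket in the frame of tray between -0.07 and 0.07 m and y of basket in the frame of tray between -0.05 and 0.05 m and z of basket in the frame of tray between -0.004 and 0.01 m and angle between basket's own z axis and vertical below 0.12 rad and linear speed of basket below 0.03 m/s and x of hook in the frame of stand between -0.03 and 0.03 m and y of hook in the frame of stand between -0.014 and 0.014 m and z of hook in the frame of stand between 0.128 and 0.142 m and angle between hook's own z axis and vertical below 0.17 rad and linear speed of hook below 0.05 m/s); the robot touches nothing.
It fails at once if the gripper touches the square basket (contact force between any of the fingers, the arm and basket above 0.5 N).
It fails at once if the square basket is dropped or flung (faster than 1 m/s) (linear speed of basket above 1 m/s).
It also fails if it takes over 64 s, if anything falls off the work surface, if the arm or the gripper's body presses on something with over 40 N, if the wrist force passes 120 N, or if a joint passes its speed limit or range.

### The arm

A 7-joint arm with a two-finger parallel gripper is mounted at the origin on the work surface. World frame = base frame: x ahead of the robot, y to its left, z up, the work surface at z = 0. Lengths are in m, angles in rad, forces in N, time in s.
With the tool pointing down it reaches from about 0.425 to 0.925 m from the base axis. Payload 6.8 kg.
Tool frame: the origin (TCP) lies at the very end of the fingers, on their centre line; the grasp point (between the pads) lies 19 mm behind it; z points along the fingers, y is the direction in which the jaws open and shut (so a half turn about z gives the same grasp; the last joint's range is limited). The gripper opens to 85 mm and grips with 20 to 120 N. Pads are 22 mm wide; open, the fingers measure 114 mm over their backs; the gripper's body (76 mm by 85 mm) begins 54 mm behind the grasp point. The pads swing forward as they close: fully open they stand 13 mm farther back than shut.
Start: joints at [1.134, 0.477, 0.022, 1.555, -0.011, 1.109, -0.083], TCP at [0.218, -0.639, 0.231] pointing down, gripper open.
Joint ranges: [-2.96, 2.96], [-0.34, 2.1], [-1.41, 1.46], [0.24, 2.44], [-1.37, 4.51], [0.17, 1.92], [-2.96, 2.96]. Speed limits (rad/s): [2.39, 2.39, 3.14, 3.14, 3.14, 3.14, 3.14].

### API

Orientations are given as a unit quaternion [w, x, y, z].
In Python, from station import bot gives the robot as it stands.
- The arm moves only by the tool move_arm, never from a script. Its argument "commands" is text: rows parted by semicolons, each of 7 numbers parted by spaces: the opening, from 0 (shut) to 1 (fully open), then the shift along the tool's x, y, z in cm, then the turn, a rotation vector about the tool's x, y, z in degrees. In form: gripper tx ty tz rx ry rz; .... A call has 1 to 12 rows; each row shifts and turns the commanded pose from where the row before left it, along the tool's axes as they then stand; what a row does not reach is not made up. A row lasts 1/12 s, in which the tool goes at most 41.7 mm and 7.16 degrees, less where a joint would pass 70% of its speed; a pose out of reach is approached as far as the arm can. A call with a gripper value outside its range is refused whole. The fingers move at their own pace and stop on an object; "force" is the grip in N (left out, the last holds). Time passes only in rows, so rows that do not move let the fingers close. It gives the time, the measured TCP pose, the force and the opening at its end, in the units of the state.
- bot.get_obs(): the state, without advancing time (a new reading comes with each control period).
- bot.read_camera(name): name is "scene" or "top" or "wrist"; returns a dict with "img" (400x640x3 uint8, red, green, blue), "K" (3x3 intrinsics, pixels), "distortion" ([k1, k2, p1, p2, k3] as OpenCV has them; the pictures are not rectified), "rvec" (rotation vector, rad) and "tvec" (3), from world to camera coordinates, as OpenCV has them; the wrist camera has in their place "hand_eye" (4x4, takes a point from camera to tool coordinates, whose origin is the TCP and whose axes are the flange's). Camera axes: x right, y down, z forward; pixel columns grow to the right and rows downward; lengths in m; the calibration is good to about 2 mm. A picture is of the moment at which its call begins: read the wrist's pose just before it. There is no depth.
- bot.hand_in(): hands the job in, once; it reports no verdict.
The state is a dict: "t": time; "q": joint angles; "joint_vel": joint speeds; "joint_torque": joint torques, N m; "eef_pos": TCP position; "tool_rot": TCP orientation; "contact_force": force on the tool from outside, world axes, zero at the start; "torque": the same for the moment, N m; "gripper_width": opening from 0.0 (shut) to 1.0 (fully open).
Only numpy, scipy, OpenCV 4.12 (cv2) and the standard library are available. Lean on these libraries where they do the work, as an engineer would, in place of code of your own. Each camera call takes 0.05 s, during which the arm holds its last target. There are 200 camera calls.

## Working session

There is one attempt and no reset: what is moved stays moved. The work goes in short steps, Python scripts to look and compute and a tool call to move; the robot and the scene stay as the last step left them, time stands still between calls to the robot, and variables do not carry over. Pictures are saved under pics/ and viewed, about 8 in all and at most 12, crops included, and the job is handed in when it is done.

Besides the shell and the picture viewer there is one more tool, called after "Emit:" by a JSON object that holds its "op" and its "data". move_arm: Moves the arm, as the interface text tells. Its arguments: {"type":"object","properties":{"commands":{"type":"string"},"force":{"type":"number"}},"required":["commands"]}

```bash
mkdir -p pics; ls
cat > h.py <<'E'
import numpy as np, cv2
from station import bot
def cam(n):
    o=bot.get_obs(); c=bot.read_camera(n)
    K=np.array(c["K"]);d=np.array(c["distortion"])
    if n=="wrist":
        w,x,y,z=o["tool_rot"]
        from scipy.spatial.transform import Rotation as R
        T=np.eye(4);T[:3,:3]=R.from_quat([x,y,z,w]).as_matrix();T[:3,3]=o["eef_pos"]
        M=T@np.array(c["hand_eye"]); W=np.linalg.inv(M)
    else:
        W=np.eye(4);W[:3,:3]=cv2.Rodrigues(np.array(c["rvec"],float))[0];W[:3,3]=np.ravel(c["tvec"])
    return dict(img=c["img"],K=K,d=d,W=W)
def ray(c,px):
    p=cv2.undistortPoints(np.array(px,float).reshape(-1,1,2),c["K"],c["d"]).reshape(-1,2)
    v=np.c_[p,np.ones(len(p))]@c["W"][:3,:3]
    o=-c["W"][:3,:3].T@c["W"][:3,3]
    return o,v
def onz(c,px,z):
    o,v=ray(c,px); return o+v*((z-o[2])/v[:,2:])
def proj(c,P):
    return cv2.projectPoints(np.array(P,float).reshape(-1,1,3),cv2.Rodrigues(c["W"][:3,:3])[0],c["W"][:3,3],c["K"],c["d"])[0].reshape(-1,2)
def tri(c1,p1,c2,p2):
    o1,v1=ray(c1,p1);o2,v2=ray(c2,p2);v1=v1[0]/np.linalg.norm(v1);v2=v2[0]/np.linalg.norm(v2)
    s=np.linalg.lstsq(np.c_[v1,-v2],o2-o1,rcond=None)[0]
    a=o1+s[0]*v1;b=o2+s[1]*v2
    return (a+b)/2,np.linalg.norm(a-b)
def save(c,n,box=None,s=1):
    im=c["img"][:,:,::-1]
    if box: im=im[box[1]:box[3],box[0]:box[2]]
    cv2.imwrite("pics/"+n,cv2.resize(im,None,fx=s,fy=s,interpolation=cv2.INTER_CUBIC))
E
python3 - <<'E'
from h import *
import pickle
C={n:cam(n) for n in("scene","top")}
pickle.dump(C,open("c0.pkl","wb"))
for n in C: save(C[n],n+"0.png"); print(n,ray(C[n],[[320,200]]))
o=bot.get_obs();print(o)
E
```

```text
pics
scene (array([1.0200037 , 0.74159689, 0.74989759]), array([[-0.4750824 , -0.6716865 , -0.56847737]]))
top (array([ 0.33424815, -0.0517651 ,  1.10448707]), array([[ 0.17347769,  0.00982139, -0.98481438]]))
{'t': 0.1, 'q': array([ 1.13390644,  0.47771948,  0.02236872,  1.55636142, -0.01153502,
        1.10930353, -0.08310507]), 'joint_vel': array([-9.87470719e-04, -2.44043447e-03,  8.93124533e-04, -3.16608937e-03,
       -2.00976872e-05,  8.95058590e-04, -1.10678250e-03]), 'joint_torque': array([ 3.90591624e-03, -5.97758424e+01,  1.61310352e+00, -2.81954116e+01,
        1.27829664e-02,  5.01861039e-03, -4.96577840e-06]), 'eef_pos': array([ 0.21776452, -0.63833622,  0.23041833]), 'tool_rot': array([-8.10717344e-04,  9.86519172e-01,  1.63643610e-01, -1.86139033e-04]), 'contact_force': array([-0.82971066, -0.45374656,  0.62996171]), 'torque': array([ 0.00586571, -0.00571821,  0.05470528]), 'gripper_width': 1.0036639783249472}
```

View pics/scene0.png

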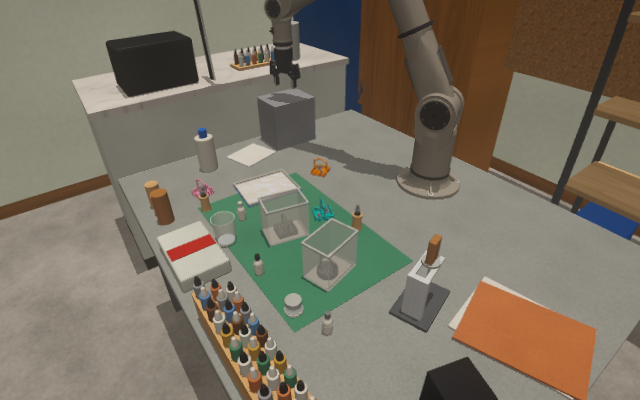

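View pics/top0.png

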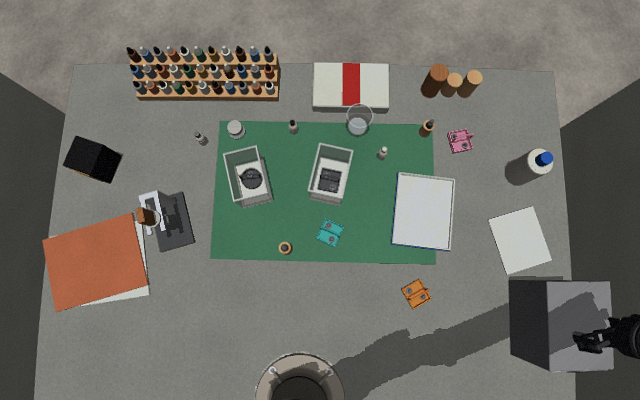

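The scene shows the hook in its stand at (430,255), the tanks at (330,255) and (285,215), and the tray at (267,188). In the top view the stand is at (150,215), the round basket at (251,178), the square one at (330,178) and the tray at (423,211). Next I enlarge the parts that matter.

Run:
```python
from h import *
import pickle
C=pickle.load(open("c0.pkl","rb"))
t=C["top"]["img"][:,:,::-1];s=C["scene"]["img"][:,:,::-1]
f=lambda a,k:cv2.resize(a,None,fx=k,fy=k,interpolation=cv2.INTER_CUBIC)
A=f(t[175:260,125:205],5)[:, :400]; B=f(t[135:220,295:375],5)
D=f(s[180:250,250:350-20],5)
a=np.hstack([A,B]); cv2.imwrite("pics/z1.png",a)
E=f(s[225:325,385:465],5);F=f(s[180:250,250:330],5); F=cv2.copyMakeBorder(F,0,150,0,0,cv2.BORDER_CONSTANT)
cv2.imwrite("pics/z2.png",np.hstack([E,F]))
```

```text
(no output)
```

View pics/z1.png

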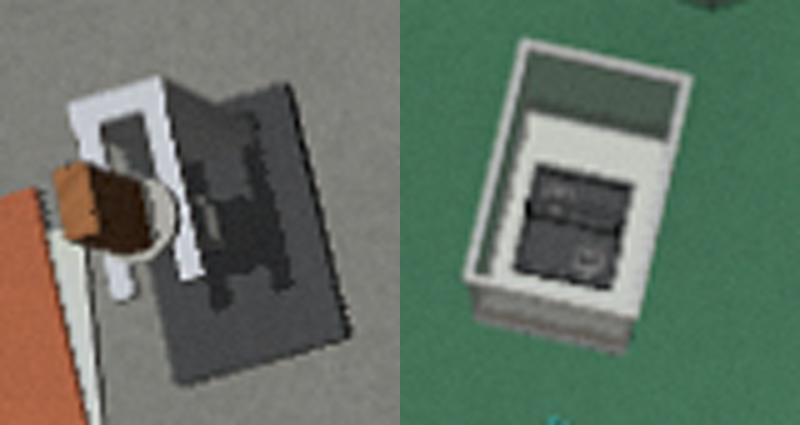

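View pics/z2.png

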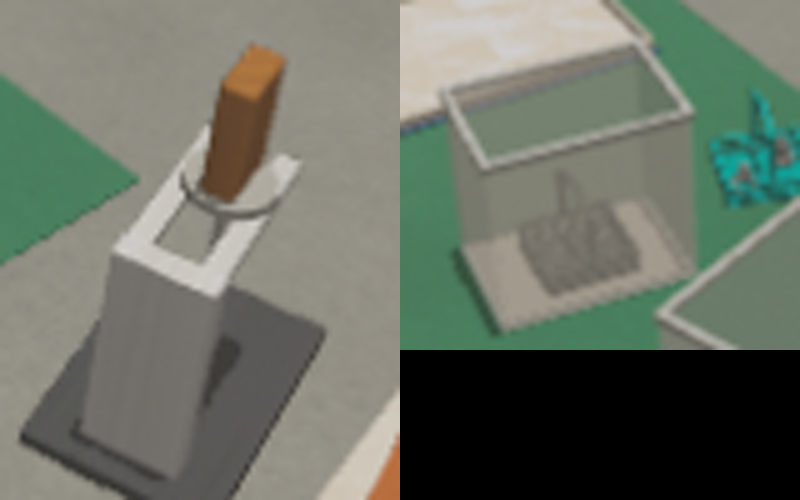

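The crops show the stand's prongs with the post end up and left, the square tank's rim corners, and the basket with its handle running across the tank's short side. Next I turn those pixels into positions.

Run:
```python
from h import *
import pickle
C=pickle.load(open("c0.pkl","rb"));T=C["top"];S=C["scene"]
def px(l,ox,oy): return (np.array(l,float)+.5)/5-.5+[ox,oy]
np.set_printoptions(precision=4,suppress=True)
def ang(a,b): d=b-a; return np.degrees(np.arctan2(d[1],d[0])),np.linalg.norm(d[:2])
A=px([(68,103),(160,76),(205,277),(112,302)],125,175)
P=onz(T,A,.135);print("stand corners\n",P[:,:2],ang(P[3],P[0]),ang(P[2],P[1]),ang(P[0],P[1]))
print("mid post end",(P[0]+P[1])[:2]/2,"mid tips",(P[2]+P[3])[:2]/2)
SA=px([(113,252),(222,297),(303,162),(205,128)],385,225); print("scene stand",onz(S,SA,.135)[:,:2])
# collar ellipse in scene approx centre
print("collar scene",onz(S,px([(232,177)],385,225),.138)[:,:2], "grip top scene",onz(S,px([(254,69)],385,225),.207)[:,:2])
print("grip top top",onz(T,px([(72,203)],125,175),.207)[:,:2],"collar top",onz(T,px([(140,215)],125,175),.141)[:,:2])
B=px([(122,40),(292,77),(240,318),(66,281)],295,135)
P=onz(T,B,.125);print("tank\n",P[:,:2],P.mean(0),ang(P[3],P[0]),ang(P[2],P[1]))
SB=px([(40,92),(88,167),(293,110),(240,42)],250,180);Q=onz(S,SB,.125);print("tank scene\n",Q[:,:2],Q.mean(0))
B=px([(140,164),(234,183),(212,289),(116,271)],295,135)
P=onz(T,B,.028);print("basket\n",P[:,:2],P.mean(0),ang(P[3],P[0]),ang(P[2],P[1]))
print("handle peak scene",onz(S,px([(165,172)],250,180),.065+.0025)[:,:2])
print("handle top", onz(T,px([(127,203)],295,135),.055)[:,:2])
W=(cv2.inRange(T["img"],(190,190,190),(255,255,255)));W[:,:385]=0;W[:,470:]=0;W[:165]=0;W[255:]=0
c=max(cv2.findContours(W,0,1)[0],key=cv2.contourArea);r=cv2.minAreaRect(c);print("tray",r)
b=onz(T,cv2.boxPoints(r),.010);print(b[:,:2],b.mean(0),ang(b[0],b[1]),ang(b[1],b[2]))
```

```text
stand corners
 [[0.5072 0.4158]
 [0.522  0.369 ]
 [0.4215 0.3366]
 [0.4078 0.3831]] (np.float64(18.25292801747567), np.float64(0.1046472380684507)) (np.float64(17.895420922429505), np.float64(0.1055409001248766)) (np.float64(-72.4629868443631), np.float64(0.04910562150755612))
mid post end [0.5146 0.3924] mid tips [0.4147 0.3598]
scene stand [[0.5227 0.3709]
 [0.5045 0.4184]
 [0.4082 0.3846]
 [0.4271 0.3406]]
collar scene [[0.4458 0.3728]] grip top scene [[0.4496 0.3747]]
grip top top [[0.4475 0.3743]] collar top [[0.4507 0.37  ]]
tank
 [[ 0.655  -0.036 ]
 [ 0.6373 -0.1227]
 [ 0.5125 -0.0979]
 [ 0.5293 -0.0111]] [ 0.5836 -0.0669  0.125 ] (np.float64(-11.211954468853461), np.float64(0.12813724410853702)) (np.float64(-11.242374223045514), np.float64(0.1271733359974194))
tank scene
 [[ 0.6395 -0.1162]
 [ 0.6532 -0.0336]
 [ 0.53   -0.0107]
 [ 0.5149 -0.0906]] [ 0.5844 -0.0628  0.125 ]
basket
 [[ 0.6155 -0.0461]
 [ 0.6058 -0.0981]
 [ 0.546  -0.0869]
 [ 0.5548 -0.0343]] [ 0.5805 -0.0664  0.028 ] (np.float64(-11.022018520706057), np.float64(0.061750808006608864)) (np.float64(-10.61648396683803), np.float64(0.060850670973992736))
handle peak scene [[ 0.5843 -0.0723]]
handle top [[ 0.5867 -0.0397]]
tray ((423.01165771484375, 211.87608337402344), (54.32429504394531, 69.13435363769531), 5.355824947357178)
[[ 0.4106 -0.2415]
 [ 0.6033 -0.2611]
 [ 0.5924 -0.4141]
 [ 0.3995 -0.3899]] [ 0.5014 -0.3266  0.01  ] (np.float64(-5.816158571895926), np.float64(0.1936819338108061)) (np.float64(-94.07412899661233), np.float64(0.15336083572513975))
```

```bash
cat >> h.py <<'E'
from scipy.spatial.transform import Rotation as R
def plan(*wps):
    """wps (x,y,z,yawdeg): prints tool shifts in cm and turn about tool z"""
    o=bot.get_obs();w,x,y,z=o["tool_rot"];M=R.from_quat([x,y,z,w]);p=np.array(o["eef_pos"])
    yaw=np.degrees(np.arctan2(M.as_matrix()[1,0],M.as_matrix()[0,0]))
    print("t",o["t"],"p",p.round(4),"yaw",yaw.round(2),"q",o["q"].round(2),"tilt",M.as_matrix()[:2,2].round(4),"f",o["contact_force"].round(1),"w",round(o["gripper_width"],3))
    for W in wps:
        a=np.radians(yaw);d=np.array(W[:3])-p
        print("shift cm",np.round(100*np.array([np.cos(a)*d[0]+np.sin(a)*d[1],np.sin(a)*d[0]-np.cos(a)*d[1],-d[2]]),2),"rz",round(-(W[3]-yaw),2))
        p=np.array(W[:3]);yaw=W[3]
E
python3 - <<'E'
from h import *
plan((.218,-.639,.33,18.8),(.48,-.33,.33,18.8),(.55,.05,.33,18.8),(.448,.3715,.33,18))
E
```

```text
t 0.1 p [ 0.2178 -0.6383  0.2304] yaw 18.84 q [ 1.13  0.48  0.02  1.56 -0.01  1.11 -0.08] tilt [-0.0006  0.0015] f [-0.8 -0.5  0.6] w 1.004
shift cm [ 0.    0.07 -9.96] rz 0.04
shift cm [ 34.76 -20.81  -0.  ] rz -0.0
shift cm [ 18.87 -33.72  -0.  ] rz -0.0
shift cm [  0.71 -33.72  -0.  ] rz 0.8
```

Emit:
{"op": "move_arm", "data": {"commands": "1 0 0 -3.3 0 0 0; 1 0 0 -3.3 0 0 0; 1 0 0 -3.3 0 0 0; 1 3 -1.8 0 0 0 0; 1 3 -1.8 0 0 0 0; 1 3 -1.8 0 0 0 0; 1 3 -1.8 0 0 0 0; 1 3 -1.8 0 0 0 0; 1 3 -1.8 0 0 0 0; 1 3 -1.8 0 0 0 0; 1 3 -1.8 0 0 0 0; 1 3 -1.8 0 0 0 0"}}

```text
t: 1.1
eef_pos: [0.4218, -0.3967, 0.33]
tool_rot: [-0.0, 0.987, 0.164, -0.0]
contact_force: [0.2, -0.1, -0.6]
gripper_width: 0.992
```

Emit:
{"op": "move_arm", "data": {"commands": "1 3.5 -2 0 0 0 0; 1 3.5 -2 0 0 0 0; 1 1.9 -3.4 0 0 0 0; 1 1.9 -3.4 0 0 0 0; 1 1.9 -3.4 0 0 0 0; 1 1.9 -3.4 0 0 0 0; 1 1.9 -3.4 0 0 0 0; 1 1.9 -3.4 0 0 0 0; 1 1.9 -3.4 0 0 0 0; 1 1.9 -3.4 0 0 0 0; 1 1.9 -3.4 0 0 0 0; 1 1.9 -3.4 0 0 0 0"}}

```text
t: 2.1
eef_pos: [0.5443, 0.047, 0.3301]
tool_rot: [0.0, 0.987, 0.164, -0.0]
contact_force: [0.2, 0.1, 0.7]
gripper_width: 0.999
```

Run:
```python
from h import *
plan((.448,.3715,.33,18))
```

```text
t 2.1 p [0.5443 0.047  0.3301] yaw 18.82 q [ 0.15  0.21 -0.42  1.71  0.09  1.23 -1.53] tilt [-0.0003 -0.0003] f [0.2 0.1 0.7] w 0.999
shift cm [ 1.350e+00 -3.383e+01  1.000e-02] rz 0.82
```

Emit:
{"op": "move_arm", "data": {"commands": "1 0.15 -3.4 0 0 0 0.8; 1 0.15 -3.4 0 0 0 0; 1 0.15 -3.4 0 0 0 0; 1 0.15 -3.4 0 0 0 0; 1 0.15 -3.4 0 0 0 0; 1 0.15 -3.4 0 0 0 0; 1 0.15 -3.4 0 0 0 0; 1 0.15 -3.4 0 0 0 0; 1 0.15 -3.4 0 0 0 0; 1 0 -3.2 0 0 0 0; 1 0 0 0 0 0 0; 1 0 0 0 0 0 0"}}

```text
t: 3.1
eef_pos: [0.4507, 0.3726, 0.3298]
tool_rot: [-0.0, 0.987, 0.159, -0.001]
contact_force: [0.9, -1.0, -0.5]
gripper_width: 1.004
```

Run:
```python
from h import *
import pickle
plan((.448,.3715,.33,18))
c=cam("wrist");pickle.dump(c,open("w1.pkl","wb"));save(c,"w1.png")
print(proj(c,[(.448,.3715,.207),(.448,.3715,.141)]))
```

```text
t 3.1 p [0.4507 0.3726 0.3298] yaw 18.3 q [-0.32  0.31 -0.6   1.62  0.18  1.27 -2.21] tilt [-0.0013  0.0001] f [ 0.9 -1.  -0.5] w 1.004
shift cm [-0.29  0.02 -0.02] rz 0.3
[[322.04329873 197.61766954]
 [321.91657134 180.76679416]]
```

View pics/w1.png

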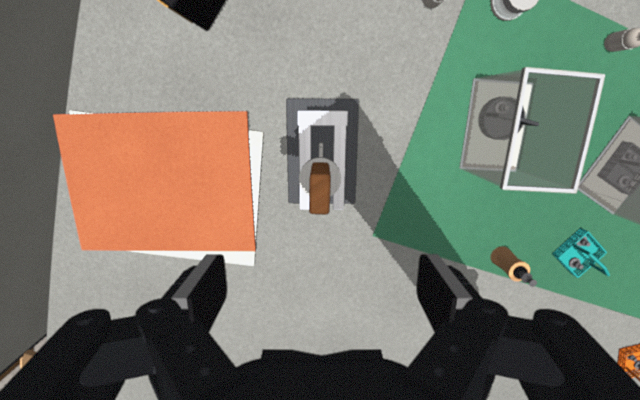

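The wrist view shows the grip centred at (320,200), within 3 mm of the prediction and square to the jaws. I go down and grip.

Emit:
{"op": "move_arm", "data": {"commands": "1 -0.3 0 3 0 0 0.3; 1 0 0 3 0 0 0; 1 0 0 3 0 0 0; 1 0 0 3 0 0 0; 1 0 0 2.5 0 0 0; 1 0 0 2 0 0 0; 1 0 0 0 0 0 0; 0 0 0 0 0 0 0; 0 0 0 0 0 0 0; 0 0 0 0 0 0 0; 0 0 0 0 0 0 0; 0 0 0 0 0 0 0", "force": 80}}

```text
t: 4.15
eef_pos: [0.45, 0.3702, 0.1665]
tool_rot: [-0.0, 0.988, 0.154, 0.001]
contact_force: [-0.7, 3.2, 1.0]
gripper_width: 0.295
```

Emit:
{"op": "move_arm", "data": {"commands": "0 0 0 0 0 0 0; 0 0 0 0 0 0 0; 0 0 0 0 0 0 0; 0 0 0 0 0 0 0"}}

```text
t: 4.48
eef_pos: [0.4498, 0.3703, 0.1662]
tool_rot: [-0.0, 0.988, 0.154, 0.001]
contact_force: [-0.8, -0.1, 6.1]
gripper_width: 0.201
```

Run:
```python
from h import *
plan((.448,.3715,.36,18))
```

```text
t 4.4833 p [0.4498 0.3703 0.1662] yaw 17.75 q [-0.36  0.45 -0.56  1.82  0.29  0.95 -2.31] tilt [0.0011 0.0009] f [-0.8 -0.1  6.1] w 0.201
shift cm [ -0.13  -0.17 -19.38] rz -0.25
```

Emit:
{"op": "move_arm", "data": {"commands": "0 0 0 -0.5 0 0 0; 0 0 0 -1 0 0 0; 0 0 0 -2 0 0 0; 0 0 0 -2 0 0 0; 0 0 0 -2 0 0 0; 0 0 0 -2 0 0 0; 0 0 0 -2 0 0 0; 0 0 0 -2 0 0 0; 0 0 0 -2 0 0 0; 0 0 0 -2 0 0 0; 0 0 0 -2 0 0 0; 0 0 0 0 0 0 0"}}

```text
t: 5.48
eef_pos: [0.4503, 0.3711, 0.3651]
tool_rot: [-0.002, 0.988, 0.154, 0.003]
contact_force: [0.4, 1.0, -0.5]
gripper_width: 0.202
```

Run:
```python
from h import *
import pickle
# yaw -10.8; rod 38mm behind handle along basket x
a=np.radians(-10.8); b=np.array([.5815,-.067]); p=b-.038*np.array([np.cos(a),np.sin(a)]); print(p)
plan((.53,.12,.36,3),(p[0],p[1],.36,-10.8))
c=cam("scene");pickle.dump(c,open("s2.pkl","wb"))
o=bot.get_obs()["eef_pos"]; q=proj(c,[o,(o[0],o[1],o[2]-.031),(o[0],o[1],o[2]-.136)]);print(q)
x,y=q[1].astype(int);save(c,"s2.png",(x-60,y-50,x+60,y+50),5)
```

```text
[ 0.54417308 -0.05987951]
t 5.4833 p [0.4503 0.3711 0.3651] yaw 17.74 q [-0.32  0.28 -0.6   1.58  0.16  1.33 -2.2 ] tilt [0.005  0.0043] f [ 0.4  1.  -0.5] w 0.202
shift cm [-0.05 26.34  0.51] rz 14.74
shift cm [ 0.47 18.04 -0.  ] rz 13.8
[[446.16876951 177.3260354 ]
 [443.52125783 190.39313289]
 [435.26352446 230.54397369]]
```

View pics/s2.png

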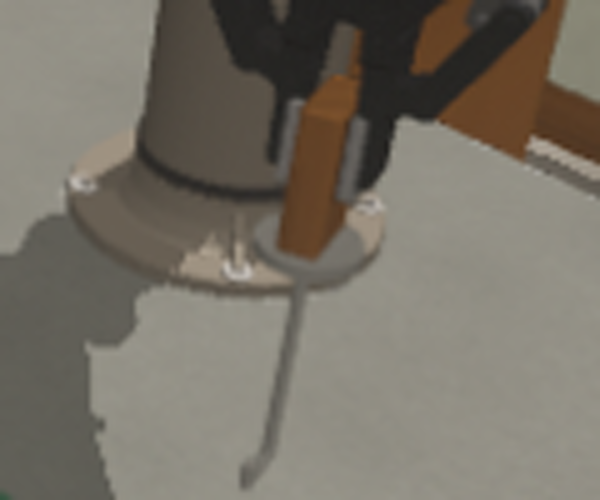

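The hook is gripped upright, with the rod's end within 1 px of where the TCP pose predicts it. I turn it and carry it over to the tank.

Emit:
{"op": "move_arm", "data": {"commands": "0 0 0 0 0 0 3.5; 0 0 0 0 0 0 5; 0 0 0 0 0 0 5; 0 0 0 0 0 0 5; 0 0 0 0 0 0 5; 0 0 0 0 0 0 5; 0 0.5 1.2 0 0 0 0; 0 1 2.3 0 0 0 0; 0 1.44 3.38 0 0 0 0; 0 1.44 3.38 0 0 0 0; 0 1.44 3.38 0 0 0 0; 0 1.44 3.38 0 0 0 0"}}

```text
t: 6.53
eef_pos: [0.4886, 0.1858, 0.3595]
tool_rot: [0.001, 0.996, -0.093, -0.001]
contact_force: [1.2, 0.4, -0.9]
gripper_width: 0.2
```

Emit:
{"op": "move_arm", "data": {"commands": "0 1.44 3.38 0 0 0 0; 0 1.44 3.38 0 0 0 0; 0 1.44 3.38 0 0 0 0; 0 1.44 3.38 0 0 0 0; 0 1.44 3.38 0 0 0 0; 0 1.44 3.38 0 0 0 0; 0 1 2 0 0 0 0; 0 0.4 1.3 0 0 0 0; 0 0 0 0 0 0 0; 0 0 0 0 0 0 0"}}

```text
t: 7.37
eef_pos: [0.5427, -0.0626, 0.3595]
tool_rot: [-0.0, 0.996, -0.094, -0.001]
contact_force: [-0.2, 1.3, -0.6]
gripper_width: 0.2
```

Run:
```python
from h import *
import pickle
plan((.5442,-.0599,.36,-10.8))
c=cam("wrist");pickle.dump(c,open("w3.pkl","wb"));save(c,"w3.png")
for P in [(.5815,-.067,.065),(.584,-.065,.125)]: print(proj(c,[P]))
```

```text
t 7.3667 p [ 0.5427 -0.0626  0.3595] yaw -10.79 q [ 0.21  0.18 -0.24  1.68  0.04  1.29 -1.8 ] tilt [-0.0018  0.0002] f [-0.2  1.3 -0.6] w 0.2
shift cm [ 0.1  -0.29 -0.05] rz 0.01
[[319.371353   132.38897799]]
[[316.97017648 134.39688228]]
```

View pics/w3.png

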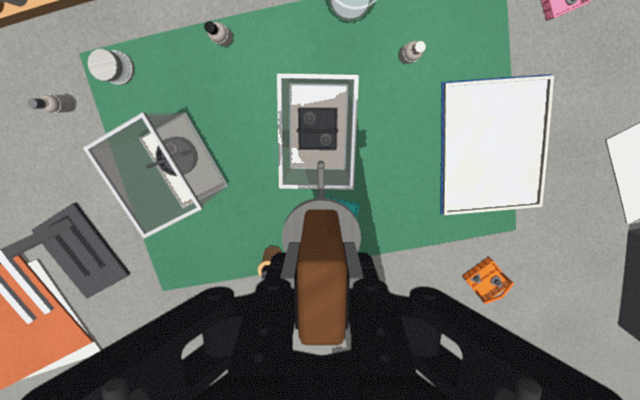

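The wrist view shows the tank rim centre at (317,131) and the handle as the line at row 130, column 318. That puts the handle about 3 mm farther on than estimated, with the foot lined up. I descend beside the handle.

Emit:
{"op": "move_arm", "data": {"commands": "0 0.3 -0.5 1 0 0 0; 0 0 0 2 0 0 0; 0 0 0 2 0 0 0; 0 0 0 2 0 0 0; 0 0 0 2 0 0 0; 0 0 0 2 0 0 0; 0 0 0 2 0 0 0; 0 0 0 2 0 0 0; 0 0 0 1.5 0 0 0; 0 0 0 1 0 0 0; 0 0 0 0.8 0 0 0; 0 0 0 0 0 0 0"}}

```text
t: 8.42
eef_pos: [0.5465, -0.056, 0.1756]
tool_rot: [-0.0, 0.996, -0.093, -0.001]
contact_force: [-0.5, -0.5, -0.0]
gripper_width: 0.204
```

Run:
```python
from h import *
import pickle
plan((.5467,-.0579,.176,-10.8))
c=cam("scene");pickle.dump(c,open("s4.pkl","wb"))
save(c,"s4.png",(250,165,340,250),6)
o=bot.get_obs()["eef_pos"];a=np.radians(-10.8);u=np.array([np.cos(a),np.sin(a),0])
print((proj(c,[o-[0,0,.136],o-[0,0,.136]+.024*u,(.584,-.065,.065)])-[250,165])*6)
```

```text
t 8.4167 p [ 0.5465 -0.056   0.1756] yaw -10.66 q [ 0.18  0.35 -0.24  1.9   0.1   0.91 -1.86] tilt [-0.0027  0.0005] f [-0.5 -0.5 -0. ] w 0.204
shift cm [ 0.05  0.18 -0.04] rz 0.14
[[276.88097631 324.45496623]
 [233.43140569 336.97011617]
 [203.92020563 304.6550343 ]]
```

View pics/s4.png

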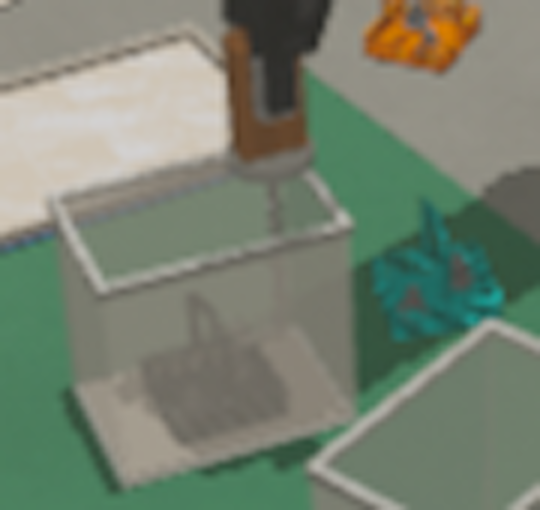

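The scene view shows the rod inside the tank at about (277,200), beside the handle whose peak is at (194,297), 3–5 mm to the left of the prediction. I split the difference sideways, slide under the handle and lift gently.

Emit:
{"op": "move_arm", "data": {"commands": "0 0 0.5 0 0 0 0; 0 0.5 0 0 0 0 0; 0 0.6 0 0 0 0 0; 0 0.6 0 0 0 0 0; 0 0.6 0 0 0 0 0; 0 0.4 0 0 0 0 0; 0 0 0 0 0 0 0; 0 0 0 -0.6 0 0 0; 0 0 0 -0.6 0 0 0; 0 0 0 -0.4 0 0 0; 0 0 0 -0.3 0 0 0; 0 0 0 -0.3 0 0 0"}}

```text
t: 9.47
eef_pos: [0.5728, -0.067, 0.1997]
tool_rot: [0.0, 0.996, -0.094, 0.0]
contact_force: [0.2, -0.4, -3.2]
gripper_width: 0.199
```

Emit:
{"op": "move_arm", "data": {"commands": "0 0 0 -0.3 0 0 0; 0 0 0 -0.3 0 0 0; 0 0 0 -0.3 0 0 0; 0 0 0 -0.3 0 0 0; 0 0 0 -0.3 0 0 0; 0 0 0 -0.3 0 0 0; 0 0 0 0 0 0 0; 0 0 0 0 0 0 0"}}

```text
t: 10.13
eef_pos: [0.5732, -0.0671, 0.2175]
tool_rot: [0.0, 0.996, -0.094, 0.0]
contact_force: [0.2, 0.5, -2.0]
gripper_width: 0.203
```

Run:
```python
from h import *
import pickle
plan((.5722,-.0658,.36,-10.8))
c=cam("scene");pickle.dump(c,open("s5.pkl","wb"))
d=cam("wrist")
a=cv2.resize(c["img"][150:250,250:340],None,fx=4.5,fy=4.5,interpolation=2);b=cv2.resize(d["img"][50:250,230:430],(400,450))
cv2.imwrite("pics/s5.png",np.hstack([a,b])[:,:,::-1])
```

```text
t 10.1333 p [ 0.5732 -0.0671  0.2175] yaw -10.77 q [ 0.19  0.34 -0.23  1.8   0.09  1.01 -1.83] tilt [ 0.0003 -0.0001] f [ 0.2  0.5 -2. ] w 0.203
shift cm [ -0.12  -0.11 -14.25] rz 0.03
```

View pics/s5.png

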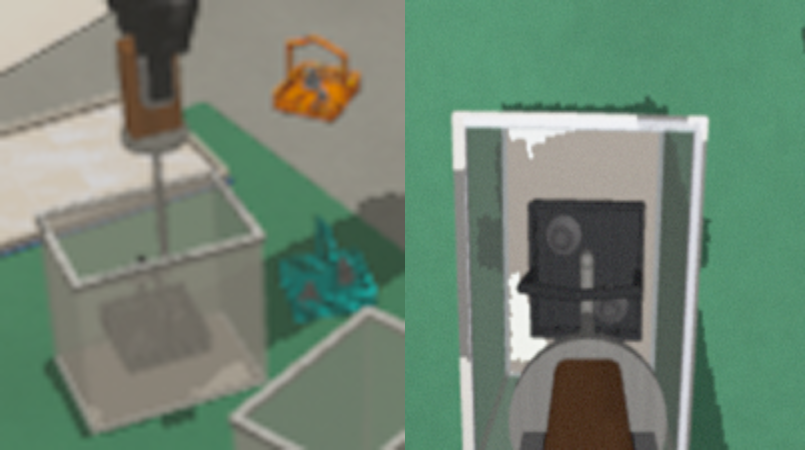

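The basket hangs on the hook: it is lifted off the tank floor, the handle is centred across the foot, and the wrist reads about 2 N of load. I lift it clear.

Emit:
{"op": "move_arm", "data": {"commands": "0 0 0 -0.4 0 0 0; 0 0 0 -0.8 0 0 0; 0 0 0 -1.2 0 0 0; 0 0 0 -1.4 0 0 0; 0 0 0 -1.4 0 0 0; 0 0 0 -1.4 0 0 0; 0 0 0 -1.4 0 0 0; 0 0 0 -1.4 0 0 0; 0 0 0 -1.4 0 0 0; 0 0 0 -1.4 0 0 0; 0 0 0 -1.4 0 0 0; 0 0 0 -0.8 0 0 0"}}

```text
t: 11.23
eef_pos: [0.5737, -0.0669, 0.3644]
tool_rot: [-0.0, 0.996, -0.094, 0.002]
contact_force: [0.4, -0.0, -2.4]
gripper_width: 0.2
```

Emit:
{"op": "move_arm", "data": {"commands": "0 0 0 -0.4 0 0 0; 0 0 0 0 0 0 0; 0 0 0 0 0 0 0; 0 0 0 0 0 0 0"}}

```text
t: 11.57
eef_pos: [0.5726, -0.067, 0.3644]
tool_rot: [0.0, 0.996, -0.094, -0.001]
contact_force: [0.3, 0.0, -3.1]
gripper_width: 0.201
```

Run:
```python
from h import *
import pickle
a=np.radians(-10.8);h=np.array([.5014,-.3266])-.011*np.array([np.cos(a),np.sin(a)]);print(h)
plan((h[0],h[1],.365,-10.8))
c=cam("scene");d=cam("wrist")
a=cv2.resize(c["img"][100:250,240:340],None,fx=4,fy=4,interpolation=2);b=cv2.resize(d["img"][50:250,230:430],(400,600))
cv2.imwrite("pics/s6.png",np.hstack([a,b])[:,:,::-1])
```

```text
[ 0.49059484 -0.32453881]
t 11.5667 p [ 0.5726 -0.067   0.3644] yaw -10.76 q [ 0.2   0.23 -0.23  1.61  0.05  1.31 -1.8 ] tilt [-0.0016  0.0001] f [ 0.3  0.  -3.1] w 0.201
shift cm [-3.25 26.83 -0.06] rz 0.04
```

View pics/s6.png

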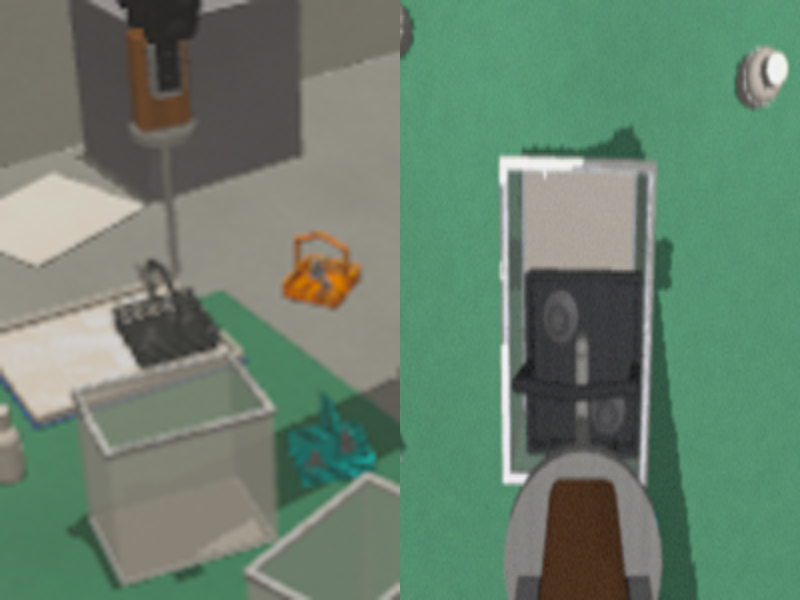

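The basket hangs level and clear above the tank's rim. I carry it gently to the tray.

Emit:
{"op": "move_arm", "data": {"commands": "0 0 0.3 0 0 0 0; 0 0 0.6 0 0 0 0; 0 -0.1 0.9 0 0 0 0; 0 -0.15 1.2 0 0 0 0; 0 -0.2 1.5 0 0 0 0; 0 -0.2 1.6 0 0 0 0; 0 -0.2 1.6 0 0 0 0; 0 -0.2 1.6 0 0 0 0; 0 -0.2 1.6 0 0 0 0; 0 -0.2 1.6 0 0 0 0; 0 -0.2 1.6 0 0 0 0; 0 -0.2 1.6 0 0 0 0"}}

```text
t: 12.67
eef_pos: [0.5244, -0.2201, 0.3654]
tool_rot: [0.0, 0.996, -0.095, -0.0]
contact_force: [0.1, 0.5, -1.7]
gripper_width: 0.199
```

Emit:
{"op": "move_arm", "data": {"commands": "0 -0.2 1.6 0 0 0 0; 0 -0.2 1.6 0 0 0 0; 0 -0.2 1.6 0 0 0 0; 0 -0.2 1.6 0 0 0 0; 0 -0.2 1.5 0 0 0 0; 0 -0.2 1.2 0 0 0 0; 0 -0.2 0.9 0 0 0 0; 0 -0.1 0.6 0 0 0 0; 0 0 0.3 0 0 0 0; 0 0 0 0 0 0 0; 0 0 0 0 0 0 0; 0 0 0 0 0 0 0"}}

```text
t: 13.67
eef_pos: [0.491, -0.3211, 0.3653]
tool_rot: [-0.0, 0.996, -0.093, 0.0]
contact_force: [-0.0, 0.8, -2.8]
gripper_width: 0.2
```

Emit:
{"op": "move_arm", "data": {"commands": "0 0 0 0.4 0 0 0; 0 0 0 0.8 0 0 0; 0 0 0 1.2 0 0 0; 0 0 0 1.4 0 0 0; 0 0 0 1.4 0 0 0; 0 0 0 1.4 0 0 0; 0 0 0 1.4 0 0 0; 0 0 0 1.4 0 0 0; 0 0 0 1.4 0 0 0; 0 0 0 1.2 0 0 0; 0 0 0 0.8 0 0 0; 0 0 0 0.4 0 0 0"}}

```text
t: 14.67
eef_pos: [0.4897, -0.3215, 0.2314]
tool_rot: [-0.001, 0.996, -0.094, -0.001]
contact_force: [0.2, -0.0, -3.3]
gripper_width: 0.206
```

Run:
```python
from h import *
plan((.4906,-.3245,.195,-10.8))
d=cam("wrist");save(d,"w7.png",(120,0,520,260),2)
P=[(.4106,-.2415,.012),(.6033,-.2611,.012),(.5924,-.4141,.012),(.3995,-.3899,.012)]
print((proj(d,P)-[120,0])*2)
```

```text
t 14.6667 p [ 0.4897 -0.3215  0.2314] yaw -10.75 q [ 0.54  0.33 -0.08  1.77  0.03  1.04 -1.31] tilt [-0.0023  0.0013] f [ 0.2 -0.  -3.3] w 0.206
shift cm [0.14 0.27 3.64] rz 0.05
[[298.66372482 494.61465683]
 [251.29945639 157.78367516]
 [541.26995469 121.60363335]
 [543.61534782 468.71073282]]
```

View pics/w7.png

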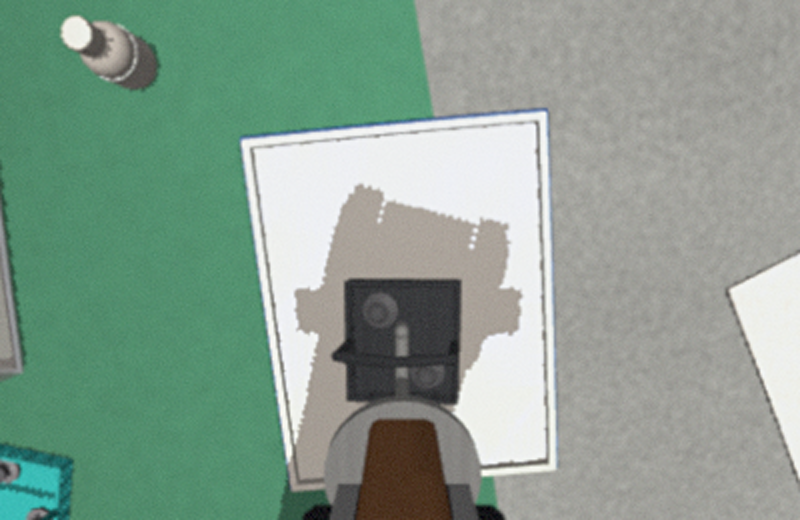

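The basket hangs upright over the tray, well inside its rim. I set it down slowly.

Emit:
{"op": "move_arm", "data": {"commands": "0 0.2 0 0.6 0 0 0; 0 0 0 0.6 0 0 0; 0 0 0 0.6 0 0 0; 0 0 0 0.5 0 0 0; 0 0 0 0.4 0 0 0; 0 0 0 0.3 0 0 0; 0 0 0 0.3 0 0 0; 0 0 0 0.3 0 0 0; 0 0 0 0.3 0 0 0; 0 0 0 0.3 0 0 0; 0 0 0 0 0 0 0; 0 0 0 0 0 0 0"}}

```text
t: 15.72
eef_pos: [0.4925, -0.3225, 0.1914]
tool_rot: [0.0, 0.996, -0.094, 0.0]
contact_force: [-0.2, 0.1, -1.3]
gripper_width: 0.202
```

Emit:
{"op": "move_arm", "data": {"commands": "0 0 0 0.3 0 0 0; 0 0 0 0.3 0 0 0; 0 0 0 0.3 0 0 0; 0 0 0 0.1 0 0 0; 0 0 0 0 0 0 0; 0 0 0 0 0 0 0"}}

```text
t: 16.22
eef_pos: [0.4924, -0.3224, 0.1812]
tool_rot: [-0.0, 0.996, -0.094, -0.0]
contact_force: [-0.7, -0.4, -1.5]
gripper_width: 0.202
```

Run:
```python
from h import *
plan((.4906,-.3245,.180,-10.8))
c=cam("scene");d=cam("wrist")
o=bot.get_obs()["eef_pos"];q=proj(c,[o-[0,0,.12]])[0].astype(int)
a=cv2.resize(c["img"][q[1]-60:q[1]+40,q[0]-40:q[0]+40],None,fx=5,fy=5,interpolation=2);b=cv2.resize(d["img"][50:250,220:380],(400,500))
cv2.imwrite("pics/s8.png",np.hstack([a,b])[:,:,::-1])
```

```text
t 16.2167 p [ 0.4924 -0.3224  0.1812] yaw -10.76 q [ 0.54  0.39 -0.08  1.81  0.04  0.94 -1.32] tilt [-0.0001  0.0001] f [-0.7 -0.4 -1.5] w 0.202
shift cm [-0.14  0.24  0.12] rz 0.04
```

View pics/s8.png

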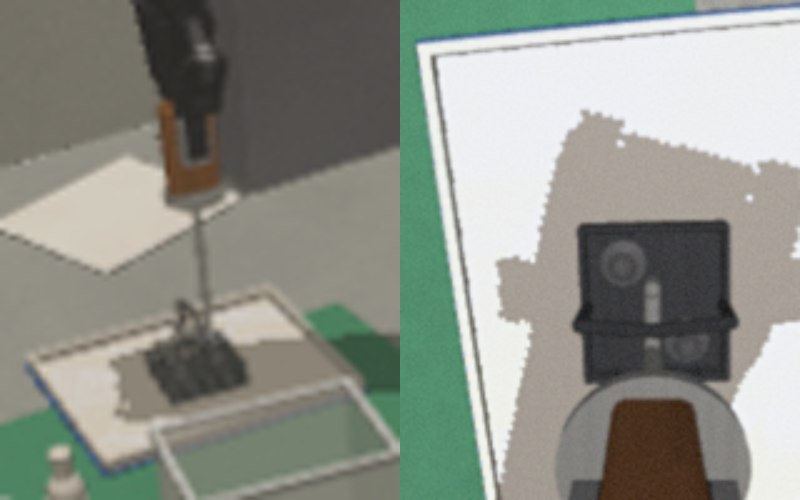

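The basket stands in the tray; the wrist load is down to about the hook's own weight. I drop 4 mm more, withdraw the foot backwards and rise.

Emit:
{"op": "move_arm", "data": {"commands": "0 0 0 0.4 0 0 0; 0 0 0 0 0 0 0; 0 -0.4 0 0 0 0 0; 0 -0.5 0 0 0 0 0; 0 -0.5 0 0 0 0 0; 0 -0.5 0 0 0 0 0; 0 -0.5 0 0 0 0 0; 0 -0.5 0 0 0 0 0; 0 -0.5 0 0 0 0 0; 0 -0.5 0 0 0 0 0; 0 -0.4 0 0 0 0 0; 0 0 0 0 0 0 0"}}

```text
t: 17.32
eef_pos: [0.4492, -0.3144, 0.1773]
tool_rot: [0.0, 0.996, -0.094, -0.0]
contact_force: [-1.1, 0.5, -1.8]
gripper_width: 0.201
```

Run:
```python
from h import *
plan((.4906,-.3245,.180,-10.8))
d=cam("wrist");save(d,"w9.png",(200,50,400,250),2)
```

```text
t 17.3167 p [ 0.4492 -0.3144  0.1773] yaw -10.8 q [ 0.56  0.33 -0.08  1.91  0.03  0.9  -1.29] tilt [-0.0006  0.    ] f [-1.1  0.5 -1.8] w 0.201
shift cm [ 4.26  0.21 -0.27] rz 0.0
```

The viewer's picture limit is reached, so I check by numbers: did the basket stay put while the hook withdrew?

```bash
cat >> h.py <<'E'
def basket(c,z=.025):
    P=[(.4106,-.2415,.010),(.6033,-.2611,.010),(.5924,-.4141,.010),(.3995,-.3899,.010)]
    m=np.zeros(c["img"].shape[:2],np.uint8);cv2.fillPoly(m,[proj(c,P).astype(np.int32)],255)
    k=cv2.inRange(c["img"],(0,0,0),(90,90,90))&m
    cs=sorted(cv2.findContours(k,0,1)[0],key=cv2.contourArea)[-2:]
    for q in cs:
        r=cv2.minAreaRect(q);b=onz(c,cv2.boxPoints(r),z)
        print("blob",r,"world",b.mean(0).round(4),"sides",np.linalg.norm(b[0]-b[1]).round(3),np.linalg.norm(b[1]-b[2]).round(3))
E
python3 - <<'E'
from h import *
basket(cam("wrist"));basket(cam("top"))
E
```

```text
blob ((320.5, 218.5), (17.0, 35.0), 90.0) world [ 0.4186 -0.3072  0.025 ] sides 0.033 0.017
blob ((321.4345703125, 124.75154876708984), (67.31424713134766, 69.05184936523438), 88.63607025146484) world [ 0.5044 -0.3245  0.025 ] sides 0.06 0.059
blob ((422.0, 223.0), (0.0, 0.0), 0.0) world [ 0.4672 -0.3189  0.025 ] sides 0.0 0.0
blob ((430.8118896484375, 212.38121032714844), (38.30893325805664, 36.617366790771484), 5.710593223571777) world [ 0.4972 -0.344   0.025 ] sides 0.101 0.106
```

The basket stayed at (0.504, -0.3245), as predicted, and the foot is clear of it. I go up and back to the stand.

Emit:
{"op": "move_arm", "data": {"commands": "0 0 0 -0.6 0 0 0; 0 0 0 -1 0 0 0; 0 0 0 -1.5 0 0 0; 0 0 0 -2 0 0 0; 0 0 0 -2 0 0 0; 0 0 0 -2 0 0 0; 0 0 0 -2 0 0 0; 0 0 0 -2 0 0 0; 0 0 0 -2 0 0 0; 0 0 0 -2 0 0 0; 0 0 0 -1.7 0 0 0; 0 0 0 0 0 0 0"}}

```text
t: 18.47
eef_pos: [0.4519, -0.3152, 0.3703]
tool_rot: [0.002, 0.996, -0.094, 0.004]
contact_force: [0.4, -0.2, -0.7]
gripper_width: 0.2
```

Run:
```python
from h import *
basket(cam("wrist"))
plan((.55,-.02,.365,-10.8),(.4498,.3703,.365,-10.8),(.4498,.3703,.365,17.75))
```

```text
blob ((320.5, 161.5), (1.0, 3.0), 90.0) world [ 0.4472 -0.3135  0.025 ] sides 0.005 0.002
blob ((320.5, 122.0), (40.0, 39.0), 90.0) world [ 0.5041 -0.3244  0.025 ] sides 0.056 0.057
t 18.5167 p [ 0.4512 -0.3149  0.3679] yaw -10.76 q [ 0.56  0.17 -0.07  1.67  0.01  1.3  -1.28] tilt [ 0.0043 -0.0024] f [-0.3 -0.3 -2.1] w 0.203
shift cm [  4.21 -30.81   0.29] rz 0.04
shift cm [-17.16 -36.46  -0.  ] rz -0.0
shift cm [ 0. -0. -0.] rz -28.55
```

Emit:
{"op": "move_arm", "data": {"commands": "0 0.2 -1.5 0 0 0 0; 0 0.4 -2.8 0 0 0 0; 0 0.4 -2.8 0 0 0 0; 0 0.4 -2.8 0 0 0 0; 0 0.4 -2.8 0 0 0 0; 0 0.4 -2.8 0 0 0 0; 0 0.4 -2.8 0 0 0 0; 0 0.4 -2.8 0 0 0 0; 0 0.4 -2.8 0 0 0 0; 0 0.4 -2.8 0 0 0 0; 0 0.4 -2.8 0 0 0 0; 0 0 -1.3 0 0 0 0"}}

```text
t: 19.52
eef_pos: [0.5492, -0.0152, 0.3641]
tool_rot: [-0.001, 0.996, -0.091, -0.001]
contact_force: [0.6, 0.2, -1.3]
gripper_width: 0.199
```

Emit:
{"op": "move_arm", "data": {"commands": "0 -1.5 -3.3 0 0 0 0; 0 -1.5 -3.3 0 0 0 0; 0 -1.5 -3.3 0 0 0 0; 0 -1.5 -3.3 0 0 0 0; 0 -1.5 -3.3 0 0 0 0; 0 -1.5 -3.3 0 0 0 0; 0 -1.5 -3.3 0 0 0 0; 0 -1.5 -3.3 0 0 0 0; 0 -1.5 -3.3 0 0 0 0; 0 -1.5 -3.3 0 0 0 0; 0 -1.5 -3 0 0 0 0; 0 0 0 0 0 0 0"}}

```text
t: 20.52
eef_pos: [0.449, 0.372, 0.3641]
tool_rot: [-0.002, 0.996, -0.088, -0.002]
contact_force: [-1.1, 0.8, -1.3]
gripper_width: 0.201
```

Emit:
{"op": "move_arm", "data": {"commands": "0 0 0 0 0 0 -4; 0 0 0 0 0 0 -5; 0 0 0 0 0 0 -5; 0 0 0 0 0 0 -5; 0 0 0 0 0 0 -5; 0 0 0 0 0 0 -4.5; 0 0 0 0 0 0 0; 0 0 0 0 0 0 0; 0 0 0 0 0 0 0"}}

```text
t: 21.27
eef_pos: [0.454, 0.3645, 0.3647]
tool_rot: [0.0, 0.988, 0.153, -0.0]
contact_force: [0.9, 0.2, -1.4]
gripper_width: 0.194
```

Run:
```python
from h import *
plan((.4498,.3703,.365,17.75))
```

```text
t 21.2667 p [0.454  0.3645 0.3647] yaw 17.6 q [-0.29  0.29 -0.62  1.57  0.17  1.34 -2.2 ] tilt [-0.0007 -0.0006] f [ 0.9  0.2 -1.4] w 0.194
shift cm [-0.22 -0.68 -0.03] rz -0.15
```

Emit:
{"op": "move_arm", "data": {"commands": "0 -0.2 -0.7 0 0 0 -0.15; 0 0 0 2 0 0 0; 0 0 0 2 0 0 0; 0 0 0 1 0 0 0; 0 0 0 0 0 0 0; 0 0 0 0 0 0 0"}}

```text
t: 21.77
eef_pos: [0.4498, 0.371, 0.3153]
tool_rot: [0.0, 0.988, 0.155, -0.0]
contact_force: [-0.3, -0.5, -1.1]
gripper_width: 0.203
```

Run:
```python
from h import *
plan((.4498,.3703,.1665,17.75))
# rod check: centre column of grey rod vs its straight-down prediction, scene camera
c=cam("scene");o=np.array(bot.get_obs()["eef_pos"])
for dz in (.05,.07,.09,.11,.13):
    q=proj(c,[o-[0,0,dz]])[0];r=int(round(q[1]));x=int(round(q[0]))
    print(q.round(1),c["img"][r,x-7:x+8].mean(1).astype(int))
```

```text
t 21.7667 p [0.4498 0.371  0.3153] yaw 17.88 q [-0.3   0.32 -0.62  1.64  0.2   1.24 -2.23] tilt [-0.0007 -0.0003] f [-0.3 -0.5 -1.1] w 0.203
shift cm [-0.03  0.07 14.88] rz 0.13
[438.5 216.5] [142 141 141 142 143 143 133  97 100 111 127 125 125 126 130]
[436.9 223.9] [142 142 142 142 143 135 100  98 109 130 142 141 140 140 140]
[435.4 231. ] [144 143 143 143 144 145 136  96 102 120 143 143 143 143 142]
[434. 238.] [143 142 143 143 143 139 120  96 105 124 143 144 143 144 146]
[432.6 244.8] [142 141 142 143 142 135  98  99 115 140 142 142 143 143 144]
```

The rod lies on its predicted line, so I lower it into the slot.

Emit:
{"op": "move_arm", "data": {"commands": "0 0 0.1 1 0 0 0; 0 0 0 2 0 0 0; 0 0 0 2 0 0 0; 0 0 0 2 0 0 0; 0 0 0 2 0 0 0; 0 0 0 2 0 0 0; 0 0 0 1.5 0 0 0; 0 0 0 1 0 0 0; 0 0 0 0.6 0 0 0; 0 0 0 0.4 0 0 0; 0 0 0 0.2 0 0 0; 0 0 0 0 0 0 0"}}

```text
t: 22.82
eef_pos: [0.4506, 0.3702, 0.1687]
tool_rot: [-0.0, 0.988, 0.155, 0.0]
contact_force: [-0.3, 0.0, -1.4]
gripper_width: 0.201
```

Emit:
{"op": "move_arm", "data": {"commands": "0 0 0 0.1 0 0 0; 0 0 0 0.1 0 0 0; 0 0 0 0 0 0 0; 0 0 0 0 0 0 0"}}

```text
t: 23.15
eef_pos: [0.4505, 0.37, 0.1666]
tool_rot: [-0.0, 0.988, 0.155, 0.0]
contact_force: [-0.4, -0.1, -0.5]
gripper_width: 0.201
```

Emit:
{"op": "move_arm", "data": {"commands": "0 0 0 0.05 0 0 0; 0 0 0 0 0 0 0; 0.5 0 0 0 0 0 0; 0.8 0 0 0 0 0 0; 1 0 0 0 0 0 0; 1 0 0 0 0 0 0; 1 0 0 0 0 0 0; 1 0 0 0 0 0 0; 1 0 0 0 0 0 0; 1 0 0 0 0 0 0; 1 0 0 0 0 0 0; 1 0 0 0 0 0 0"}}

```text
t: 24.15
eef_pos: [0.4504, 0.3699, 0.1658]
tool_rot: [0.0, 0.988, 0.155, -0.0]
contact_force: [-0.7, 0.3, -0.8]
gripper_width: 0.999
```

Emit:
{"op": "move_arm", "data": {"commands": "1 0 0 -0.5 0 0 0; 1 0 0 -1 0 0 0; 1 0 0 -2 0 0 0; 1 0 0 -2 0 0 0; 1 0 0 -2 0 0 0; 1 0 0 -2 0 0 0; 1 0 0 -2 0 0 0; 1 0 0 -2 0 0 0; 1 0 0 -3 0 0 0; 1 0 0 0 0 0 0; 1 0 0 0 0 0 0; 1 0 0 0 0 0 0"}}

```text
t: 25.15
eef_pos: [0.4502, 0.3698, 0.3312]
tool_rot: [-0.0, 0.988, 0.156, 0.0]
contact_force: [0.1, -0.2, -0.2]
gripper_width: 0.999
```

Run:
```python
from h import *
import pickle
plan()
c=cam("scene");C=pickle.load(open("c0.pkl","rb"))["scene"]
a=c["img"][225:325,385:465].astype(int);b=C["img"][225:325,385:465].astype(int)
def cent(im):
    k=cv2.inRange(im[225:325,385:465],(90,40,0),(220,130,80));n=max(cv2.findContours(k,0,1)[0],key=cv2.contourArea)
    return cv2.minAreaRect(n)
print(cent(c["img"]),cent(C["img"]))
print("changed px",(abs(a-b).max(2)>40).sum())
k=cv2.inRange(c["img"],(0,0,0),(100,100,100));P=proj(c,[(.504,-.3245,.015)])[0];print(P)
basket(c,.02);basket(cam("top"),.025)
```

```text
t 25.15 p [0.4502 0.3698 0.3312] yaw 17.89 q [-0.3   0.31 -0.63  1.62  0.19  1.27 -2.22] tilt [0.0006 0.0001] f [ 0.1 -0.2 -0.2] w 0.999
((45.91764831542969, 23.870590209960938), (11.063454627990723, 30.804128646850586), 12.528807640075684) ((47.67647171020508, 24.294116973876953), (11.156637191772461, 30.802024841308594), 14.03624439239502)
changed px 1992
[266.81581532 184.63597982]
blob ((264.0, 175.0), (0.0, 0.0), 0.0) world [ 0.4825 -0.3841  0.02  ] sides 0.0 0.0
blob ((266.9622802734375, 184.867919921875), (10.98884391784668, 17.307430267333984), 74.05460357666016) world [ 0.5073 -0.3163  0.02  ] sides 0.067 0.076
blob ((424.0, 211.0), (23.61288070678711, 21.824026107788086), 10.30484676361084) world [ 0.5004 -0.3251  0.025 ] sides 0.061 0.065
```

Hook grip: 2 px from where it first hung, leaning within 1.5° of the original in the image. Basket: upright-sized square within 5 mm of the tray's middle. Handing in.

```bash
python3 -c "
from station import bot
print(bot.hand_in())"
```

```text
the job is handed in; nothing more can be done
None
```

I lifted the square basket out of its tank with the hook, stood it in the white tray and hung the hook back in its stand. I handed the job in at about 25 s of the 64 s allowed.

**On the way:** The basket hung clear of the tank's rim with its underside at about 0.17 m. The wrist read about 3 N of load, hook included. The gripper stayed well above the basket throughout.

**Last checks, by numbers:**
- **Basket:** the top camera put it at (0.500, -0.325) and the wrist camera at (0.504, -0.324). The tray's middle is at (0.501, -0.327). Its outline measured about 60 mm square, which suggests it stands upright.
- **Hook:** its grip shows within 2 px (about 4 mm) of where it first hung, and leans within 1.5° of the original in the picture.
- **Robot:** the gripper is open, about 12 cm above the hook, and reads almost no force.

**What did not agree or was not checked:**
- The scene camera's dark patch for the basket came out rough, at (0.507, -0.316), about 10 mm off the other two. It takes in the handle and shadow.
- An early top-view reading was spoilt by the arm being in the way.
- The 12-picture limit was reached before the end, so the final state was checked only by numbers.

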